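# Set the crib gauge and lay a crosswise drying crib

### The arm

A 6-joint arm with a two-finger parallel gripper is mounted at the origin on a cart in front of the work surface, level with it; the furniture and walls round the work are solid. World frame = base frame: x ahead of the robot, y to its left, z up, the work surface at z = 0. Lengths are in m, angles in rad, forces in N, time in s.
With the tool pointing down it reaches from about 0.35 to 0.975 m from the base axis. Payload 4.9 kg.
Tool frame: the origin (TCP) lies midway between the tips of the shut fingers; the grasp point (between the pads) lies 19 mm behind it (ctrl.tcp_to_grasp is the distance from the TCP to the grasp point, in m); z points along the fingers, y is the line along which they close (so a half turn about z gives the same grasp; the last joint's range is limited). The gripper opens to 85 mm and grips with 20 to 120 N. Pads are 22 mm wide; open, the fingers measure 114 mm over their backs; the gripper's body (76 mm by 85 mm) begins 54 mm behind the grasp point. The pads swing forward as they close: fully open they stand 13 mm farther back than shut.
Start: joints at [1.202, 0.053, 1.613, -0, 1.476, -0.119], TCP at [0.154, 0.606, 0.231] pointing down, gripper open.
Joint ranges: [-3.01, 3.01], [-1.01, 2.22], [0.06, 2.58], [-1.02, 4.17], [0.09, 2.62], [-3.14, 3.14]. Speed limits (rad/s): [2.57, 2.57, 3.14, 3.14, 3.14, 3.14].

### API

Orientations are given as a rotation vector (axis times angle).
In Python, from station import ctrl gives the robot as it stands.
- The arm moves only by the shell command python3 jog.py 'ROWS' [FORCE]. ROWS is rows parted by semicolons, their numbers by spaces, 1 to 20 of them, each of 7 numbers: the finger opening in m, then dx, dy, dz in m, then a rotation vector rx, ry, rz in rad; each row is the pose to reach, as a shift and turn from the pose commanded when the command began, along the tool's axes at that moment; what a row does not reach only later rows make up. A row lasts 1/12 s, in which the tool goes at most 0.0417 m and 0.125 rad, less where a joint would pass 70% of its speed; a pose out of reach is approached as far as the arm can. The fingers move at their own pace and stop on an object; FORCE is the grip in N (left out, the last holds). Time passes only in rows, so rows that do not move let the fingers close. It prints the time, the measured TCP pose, the force, the opening and the grip force at its end.
- ctrl.get_obs(): the state, without advancing time (a new reading comes with each control period).
- ctrl.get_image(name): name is "side" or "top"; returns the picture (400x640x3 uint8, red, green, blue); there is no depth.
- ctrl.camera_params(name): a dict with "fx", "fy", "cx", "cy" (pixels), "k1" (the pictures are not rectified: a ray, as slopes to the right and down, at radius r is drawn at 1 + k1 r^2 times it, then the intrinsics apply), "T" (4x4, takes a point from camera to world coordinates). Camera axes: x right, y down, z forward; pixel columns grow to the right and rows downward; lengths in m; the calibration is good to about 2 mm. A picture is of the moment at which its call begins. camera_params takes no time and is no camera call.
- ctrl.finish_job(): hands the job in; it is judged then, once.
The state is a dict: "t": time; "q": joint angles; "dq": joint speeds; "effort": joint torques, N m; "tool_pos": TCP position; "tool_rot": TCP orientation; "contact_force": force on the tool from outside, world axes, zero at the start; "wrist_torque": the same for the moment, N m; "opening": finger opening in m; "grip_force": force on a finger pad.
Only numpy, scipy, OpenCV 4.12 (cv2) and the standard library are available. Lean on these libraries where they do the work, as an engineer would, in place of code of your own. Each camera call takes 0.05 s, during which the arm holds its last target. There are 200 camera calls.

### The job

First nudge the stiff white stop under the clear guard to the left, without overshooting, until the black line on it is level with the red mark. Then lay the dark slat flat on the board, parallel to the fixed wooden bearer and level with its ends, its far end close beside the bearer side of the stop, and finally lay the two pale slats crosswise on top of the bearer and the dark slat, one over each blue stripe. Leave the stop on its mark and the cup, tape roll and bowl where they are.

Things in the scene. Friction and masses are not known exactly. Their poses are not given: they have to be found in the camera images.
- gauge: Crib gauge, fixed plywood board. Frame: origin at table level, x away from the robot, y left, z up; board x -140..130, y -170..110 mm, top z = 12. A bearer 200 x 20 x 10 mm is fixed on it along x: x -130..70, y 60..80, top z = 22. The stop's rail runs along y at x = 99; its end blocks fill x 85..113, y -165..-151 and 91..105, up to z = 46.
- guard_edge (a point): Middle of the yellow front edge of the clear guard, underside. The 5 mm guard plate covers gauge x 35..128 mm over the whole width, z 80..85 (gauge frame), on two posts at its back corners: the stop cannot be reached from straight above. Reach in under the edge with the fingers tilted 25 to 40 degrees, hand leaning back to the robot, its body above or before the guard. Axes as the gauge's.
- stop (a joint): Slide of the stop along the gauge's y in m: 0 at the right end, grows as it is pushed left (to 0.15). Stiff: friction about 7 N, stays where it is left.
- stop_nose (a point): Middle of the stop's front face, on its black line, 28 mm above the table. The stop is a white tongue 14 mm wide (y), 13 to 43 mm above the table, reaching 34 mm back (gauge x 50..84) to a black carriage 34 mm wide (gauge x 82..116). Its front is 15 mm behind the guard's edge. It starts right of the red mark; push on its right side. Gauge axes.
- stop_face (a point): Point on the left (bearer) face of the white tongue, 10 mm behind its front and 17 mm above the table; 7 mm left of the black line. Axes as the gauge's.
- mark: Red mark, a flat painted strip 30 (x) x 4 (y) mm on the board just before the stop's path; nothing to hit. Origin at the middle of its far end, on the board's top; the gauge's axes. The stop is set when stop_nose has the same y in this frame.
- stripe_back (a point): Middle of the farther blue stripe (20 mm wide) on top of the bearer, 22 mm above the table; gauge x = -35, y = 70 mm. Axes as the gauge's.
- stripe_front (a point): Middle of the nearer blue stripe on top of the bearer, 22 mm above the table; gauge x = -110, y = 70 mm. Axes as the gauge's.
- dark_slat: Loose dark wooden slat 200 (its x) x 20 (y) x 10 mm, 30 g; origin at the centre of its underside. Its place: centre at about gauge x = -30 mm, so that its far end stands 20 mm past the stop's front; its right side within a few mm of the stop's face. That end lies under the guard: lower it before the guard, then slide it in.
- pale_slat_1: Loose pale wooden slat, same size; origin at the centre of its underside. The two pale slats are alike, either may lie on either stripe.
- pale_slat_2: The other pale slat.
- cup: Clear plastic glaze cup 75 x 75 x 72 mm, origin at the centre of its underside; leave alone.
- tape: Yellow tape roll 89 mm across, 24 mm high; leave alone.
- bowl: Teal bowl 113 mm across, 47 mm high; leave alone.

How it is judged:
On the way, in this order (a step that is already met when the one before it is completed fails the run):
1. the stop stands on the red mark (within 3 mm), the fingers off it (y of stop_nose in the frame of mark between -0.003 and 0.003 m and contact force between the fingers and stop below 0.1 N), for 0.3 s.
2. the dark slat lies released on the board beside the stop, parallel to the bearer (y of stop_nose in the frame of mark between -0.003 and 0.003 m and y of dark_slat in the frame of stop_face between 0.008 and 0.016 m and x of dark_slat in the frame of gauge between -0.046 and -0.014 m and angle between the x axis of dark_slat and the x axis of gauge, either way round below 0.08 rad and z of dark_slat in the frame of gauge between 0.01 and 0.0145 m and angle between dark_slat's own z axis and vertical below 0.06 rad and linear speed of dark_slat below 0.02 m/s and contact force between the fingers and dark_slat below 0.1 N), for 0.2 s.
At the end, for the whole second after the job is handed in: Stop line within 3 mm of the mark; dark slat flat on the board, parallel (0.08 rad) to the bearer, its side within 6 mm of the stop's face, its far end beside the stop; a pale slat level over each blue stripe within 12 mm, resting on bearer and dark slat, square within 0.12 rad; all at rest (y of stop_nose in the frame of mark between -0.003 and 0.003 m and y of dark_slat in the frame of stop_face between 0.008 and 0.016 m and x of dark_slat in the frame of gauge between -0.046 and -0.014 m and angle between the x axis of dark_slat and the x axis of gauge, either way round below 0.08 rad and z of dark_slat in the frame of gauge between 0.01 and 0.0145 m and angle between dark_slat's own z axis and vertical below 0.06 rad and linear speed of dark_slat below 0.02 m/s and ((x of pale_slat_1 in the frame of stripe_front between -0.012 and 0.012 m and z of pale_slat_1 in the frame of stripe_front between -0.003 and 0.0025 m and angle between the x axis of each of pale_slat_1, pale_slat_2 and the y axis of gauge, either way round below 0.12 rad and angle between each of pale_slat_1, pale_slat_2's own z axis and vertical below 0.06 rad and linear speed of each of pale_slat_1, pale_slat_2 below 0.02 m/s and x of pale_slat_2 in the frame of stripe_back between -0.012 and 0.012 m and z of pale_slat_2 in the frame of stripe_back between -0.003 and 0.0025 m) or (x of pale_slat_1 in the frame of stripe_back between -0.012 and 0.012 m and z of pale_slat_1 in the frame of stripe_back between -0.003 and 0.0025 m and angle between the x axis of each of pale_slat_1, pale_slat_2 and the y axis of gauge, either way round below 0.12 rad and angle between each of pale_slat_1, pale_slat_2's own z axis and vertical below 0.06 rad and linear speed of each of pale_slat_1, pale_slat_2 below 0.02 m/s and x of pale_slat_2 in the frame of stripe_front between -0.012 and 0.012 m and z of pale_slat_2 in the frame of stripe_front between -0.003 and 0.0025 m))); the robot touches nothing.
It fails at once if the stop is pushed more than 3 mm past the red mark (y of stop_nose in the frame of mark above 0.003 m).
It fails at once if the cup, tape roll or bowl is shifted more than 20 mm (distance of any of cup, tape, bowl from where it was at the start of the episode above 0.02 m).
It also fails if it takes over 72 s, if anything falls off the work surface, if the arm or the gripper's body presses on something with over 40 N, if the wrist force passes 120 N, or if a joint passes its speed limit or range.

## Working session

There is one attempt and no reset: what is moved stays moved. The work goes in short steps, Python scripts to look and compute and a shell command to move; the robot and the scene stay as the last step left them, time stands still between calls to the robot, and variables do not carry over. Pictures are saved under pics/ and viewed, at most 12 in all, crops included, and the job is handed in when it is done.

```bash
ls; mkdir -p pics; python3 - <<'E'
from station import ctrl
import cv2
for n in("top","side"):
    im=ctrl.get_image(n); cv2.imwrite(f"pics/{n}0.png",im[:,:,::-1])
    p=ctrl.camera_params(n); print(n,p)
o=ctrl.get_obs(); print(o); print(ctrl.tcp_to_grasp)
E
```

```text
jog.py
pics
station.py
top {'fx': 459.6298263029636, 'fy': 459.6298263029636, 'cx': 323.2119034397929, 'cy': 198.88085931233962, 'k1': 0.02336657627202, 'T': array([[-7.30628695e-04, -9.96320302e-01,  8.57048587e-02,
         4.48053647e-01],
       [-9.99997781e-01,  8.97301706e-04,  1.90622603e-03,
        -9.31730790e-03],
       [-1.97611481e-03, -8.57032758e-02, -9.96318746e-01,
         1.32794474e+00],
       [ 0.00000000e+00,  0.00000000e+00,  0.00000000e+00,
         1.00000000e+00]])}
side {'fx': 427.64300446441274, 'fy': 427.64300446441274, 'cx': 322.49910383277296, 'cy': 190.4682658590189, 'k1': -0.07038089732979252, 'T': array([[ 0.99765378,  0.03183545, -0.06060899,  0.62224396],
       [ 0.06728874, -0.61912429,  0.78240484, -1.17784511],
       [-0.01261629, -0.78464745, -0.61981385,  1.01051582],
       [ 0.        ,  0.        ,  0.        ,  1.        ]])}
{'t': 0.1, 'q': array([ 1.20195945e+00,  5.33499608e-02,  1.61415258e+00, -9.66686978e-06,
        1.47598714e+00, -1.18984654e-01]), 'dq': array([-0.00066401, -0.00326949,  0.00013516, -0.00145874,  0.00233305,
        0.00019785]), 'effort': array([ 1.57146414e-04, -3.94903386e+01, -3.71362674e+01, -1.70073631e-04,
        3.89346256e-03,  6.90460382e-06]), 'tool_pos': array([0.154328  , 0.60506993, 0.23015175]), 'tool_rot': array([-3.91389385e-01, -3.11666340e+00,  2.89488154e-03]), 'contact_force': array([-0.29265353, -0.31758573,  0.23081382]), 'wrist_torque': array([-0.00601381,  0.02383929, -0.07064172]), 'grip_force': 0.0, 'opening': 0.08514421141532219}
0.0187
```
View pics/top0.png

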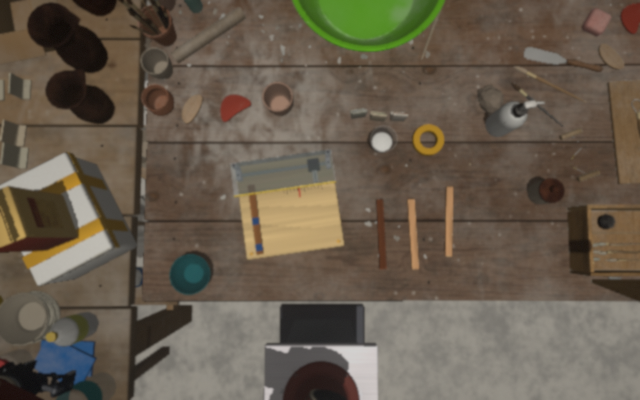

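View pics/side0.png

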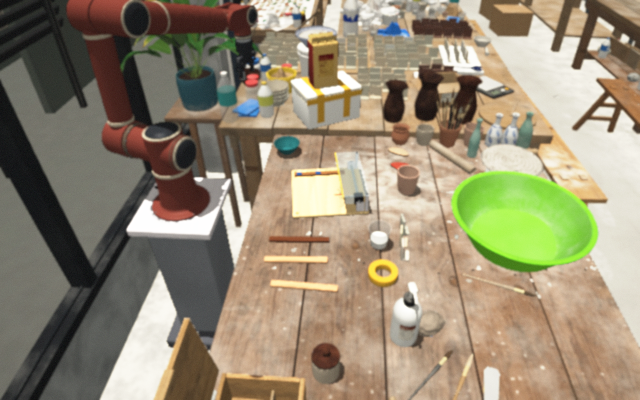

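The top view shows the board at u 232–343, v 152–258, with the bearer at (255,225), the red mark at (299,192) and the stop's carriage at (313,165). The slats are at (381,234) dark, and (413,234) and (449,221) pale. In the side view the slats are at (299,239), (296,259) and (304,286). Next I'll zoom in.

```bash
cat > h.py <<'E'
import numpy as np, cv2
from station import ctrl
from scipy.spatial.transform import Rotation as R
from scipy.optimize import least_squares
P={n:ctrl.camera_params(n) for n in("top","side")}
def proj(n,X):
    p=P[n];T=p["T"];c=(np.atleast_2d(X)-T[:3,3])@T[:3,:3]
    s=c[:,:2]/c[:,2:];s=s*(1+p["k1"]*(s**2).sum(1,keepdims=True))
    return s*[p["fx"],p["fy"]]+[p["cx"],p["cy"]]
def ray(n,uv):
    p=P[n];d=(np.array(uv,float)-[p["cx"],p["cy"]])/[p["fx"],p["fy"]];s=d.copy()
    for _ in range(10): s=d/(1+p["k1"]*(s@s))
    return p["T"][:3,3],p["T"][:3,:3]@np.r_[s,1]
def onz(n,uv,z):
    o,d=ray(n,uv);return o+d*(z-o[2])/d[2]
def tri(a,b):
    return least_squares(lambda X:np.r_[proj("top",X)[0]-a,proj("side",X)[0]-b],onz("top",a,.01))
def crop(im,x0,y0,w,h,k,f):
    cv2.imwrite(f,cv2.resize(im[y0:y0+h,x0:x0+w,::-1],None,fx=k,fy=k,interpolation=cv2.INTER_CUBIC))
E
python3 - <<'E'
import cv2,numpy as np
from h import crop
t=cv2.imread("pics/top0.png");s=cv2.imread("pics/side0.png")
a=cv2.resize(t[145:265,225:350],None,fx=4.5,fy=4.5,interpolation=2)
cv2.imwrite("pics/c1.png",a)
b=cv2.resize(s[145:225,280:380],None,fx=7,fy=7,interpolation=2)
cv2.imwrite("pics/c2.png",b)
E
```

View pics/c1.png

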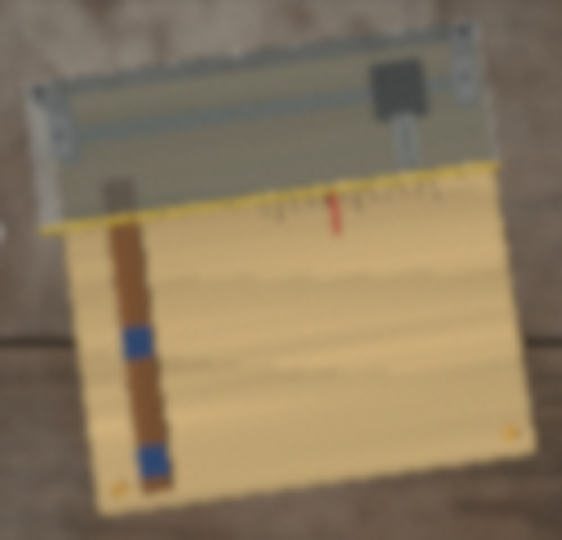

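View pics/c2.png

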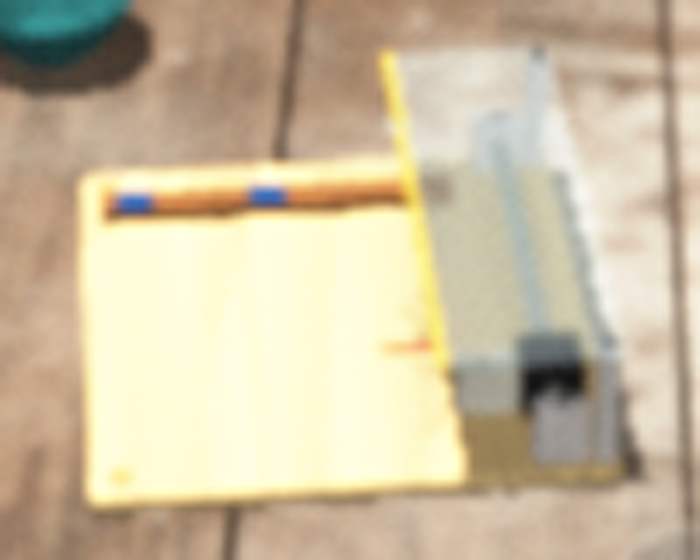

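c1 (top, 4.5x) shows board front corners at (101,515) and (537,453), stripes at (139,342) and (155,461), the red mark from (332,195) to (337,235), and the tongue at u≈404 with the carriage at (399,90). c2 (side, 7x) shows stripes at (134,204) and (268,196), and the guard edge running from (387,52) to (448,370).

```bash
cat > fit.py <<'E'
from h import *
def T1(p): return (np.array(p)+.5)/4.5-.5+[225,145]
def S1(p): return (np.array(p)+.5)/7-.5+[280,145]
L=[("top",T1((101,515)),(-.14,.11,.012)),("top",T1((537,453)),(-.14,-.17,.012)),
("top",T1((139,342)),(-.035,.07,.022)),("top",T1((155,461)),(-.11,.07,.022)),
("top",T1((42,231)),(.035,.11,.085)),("top",T1((497,166)),(.035,-.17,.085)),
("side",S1((134,204)),(-.11,.07,.022)),("side",S1((268,196)),(-.035,.07,.022)),
("side",S1((83,175)),(-.14,.11,.012)),("side",S1((90,503)),(-.14,-.17,.012)),
("side",S1((387,52)),(.035,.11,.085)),("side",S1((448,370)),(.035,-.17,.085))]
def X(g,p):
    c,s=np.cos(g[2]),np.sin(g[2]);p=np.array(p)
    return np.stack([g[0]+c*p[...,0]-s*p[...,1],g[1]+s*p[...,0]+c*p[...,1],p[...,2]],-1)
def inv(g,w):
    c,s=np.cos(g[2]),np.sin(g[2]);d=np.array(w)-[g[0],g[1],0]
    return np.array([c*d[0]+s*d[1],-s*d[0]+c*d[1],d[2]])
E
python3 - <<'E'
from fit import *
t=cv2.imread("pics/top0.png");s=cv2.imread("pics/side0.png")
for sel in (("top",),("side",),("top","side")):
    LL=[l for l in L if l[0] in sel]
    r=least_squares(lambda g:np.concatenate([proj(n,X(g,p))[0]-uv for n,uv,p in LL]),[.5,.1,.1],x_scale=.01)
    print(sel,r.x.round(4),r.fun.reshape(-1,2).round(1).tolist())
g=r.x; np.save("g.npy",g)
# stripes triangulated
for i,j in((2,7),(3,6)):
    q=tri(L[i][1],L[j][1]); print("stripe",q.x.round(4),inv(g,q.x).round(4),q.fun.round(1))
print("mark far/near",[inv(g,onz("top",T1(p),.012)).round(4) for p in((333,197),(337,235))])
print("tongue",[inv(g,onz("top",T1(p),.043)).round(4) for p in((405,160),(403,125))])
print("carr",inv(g,onz("top",T1((399,90)),.046)).round(4))
# slats by colour
def seg(im,box,z):
    x0,y0,w,h=box;c=im[y0:y0+h,x0:x0+w].astype(int)
    bg=np.median(c.reshape(-1,3),0);d=np.abs((c[...,2]-c[...,0])-(bg[2]-bg[0]))
    return d
for n,im,boxes in(("top",t,[(370,190,22,90),(402,190,22,90),(438,175,22,90)]),("side",s,[(260,231,80,16),(255,251,80,16),(260,276,85,20)])):
    for b in boxes:
        d=seg(im,b,0);m=(d>0.5*np.percentile(d,97)).astype(np.uint8)
        k,lab,st,ce=cv2.connectedComponentsWithStats(m);i=1+st[1:,4].argmax()
        pts=np.argwhere(lab==i)[:,::-1]+[b[0],b[1]]
        r=cv2.minAreaRect(pts.astype(np.float32));print(n,np.round(r[0],1),np.round(r[1],1),round(r[2],1),st[i,4],"ends",pts[pts[:,1 if n=='top' else 0].argsort()][[0,-1]].tolist())
E
```

```text
('top',) [0.5435 0.1219 0.1444] [[-0.4, 0.3], [0.3, -0.3], [-0.2, -0.1], [-0.3, -0.2], [-0.2, 0.3], [0.8, -0.1]]
('side',) [0.5449 0.1197 0.1456] [[0.3, -0.3], [0.1, -0.2], [-0.1, 0.5], [0.5, -0.1], [-0.1, 0.5], [-0.6, -0.2]]
('top', 'side') [0.5439 0.1216 0.145 ] [[-0.2, 0.2], [0.4, -0.5], [-0.1, -0.2], [-0.1, -0.4], [-0.0, 0.2], [0.9, -0.3], [0.1, -0.6], [-0.1, -0.5], [-0.3, 0.2], [0.3, -0.4], [-0.3, 0.2], [-0.9, -0.5]]
stripe [0.4989 0.1859 0.0195] [-0.0352  0.0701  0.0195] [-0.  -0.1 -0.1  0. ]
stripe [0.4241 0.175  0.0192] [-0.1109  0.0701  0.0192] [-0.  -0.1 -0.1  0. ]
mark far/near [array([ 0.0389, -0.0639,  0.012 ]), array([ 0.0143, -0.0629,  0.012 ])]
tongue [array([ 0.0518, -0.1129,  0.043 ]), array([ 0.0738, -0.1149,  0.043 ])]
carr [ 0.0956 -0.1156  0.046 ]
top [381.2 234.4] [69.2  6.3] 87.0 426 ends [[377, 200], [382, 269]]
top [412.8 233.5] [69.4  7. ] 86.3 479 ends [[409, 199], [418, 268]]
top [448.8 221.5] [ 6.7 69.1] 1.2 458 ends [[447, 187], [450, 256]]
side [298.5 238.3] [59.   3.9] 1.4 231 ends [[269, 237], [328, 239]]
side [295.  258.5] [64.1  6.5] 1.3 217 ends [[263, 259], [327, 261]]
side [303.5 285. ] [67.5  7.3] 4.7 271 ends [[270, 284], [337, 287]]
```

```bash
cat > meas.py <<'E'
from fit import *
g=np.load("g.npy")
def warp(im,n,x,y,z):  # sample image on gauge grid
    xx,yy=np.meshgrid(x,y,indexing="ij");w=X(g,np.stack([xx,yy,0*xx+z],-1)).reshape(-1,3)
    uv=proj(n,w).reshape(*xx.shape,2).astype(np.float32)
    return cv2.remap(im,uv[...,0],uv[...,1],cv2.INTER_CUBIC).astype(float)
def cen(y,p):
    p=p-np.median(p);p=np.clip(p-.3*p.max(),0,None);return (p*y).sum()/p.sum()
def markstop(im,y0,w=.03):
    y=np.arange(-.09,-.035,.0005);a=warp(im,"top",np.arange(.016,.030,.002),y,.012)
    m=cen(y,(a[...,0]-a[...,1]).mean(0))
    y=np.arange(y0-w,y0+w,.0005);a=warp(im,"top",np.arange(.058,.078,.002),y,.043).sum(2).mean(0)
    b=warp(im,"top",np.arange(.092,.108,.002),y,.046).sum(2).mean(0)
    return m,cen(y,a),cen(y,-b)
def row(pg,tilt,yaw,note=""):  # pose in gauge frame -> row from measured pose
    o=ctrl.get_obs();R0=R.from_rotvec(o["tool_rot"])
    z=np.array([np.sin(tilt),0,-np.cos(tilt)]);yv=np.array([0,1.,0])
    Rt=R.from_euler("z",g[2]+yaw)*R.from_matrix(np.stack([np.cross(yv,z),yv,z],1))
    d=R0.inv().apply(X(g,pg)-o["tool_pos"]);rv=(R0.inv()*Rt).as_rotvec()
    print(note,d.round(4),rv.round(4),"rows",max(np.linalg.norm(d)/.0417,np.linalg.norm(rv)/.125).round(1),"t",o["t"])
E
python3 - <<'E'
from meas import *
t=cv2.imread("pics/top0.png")[...,::-1];s=cv2.imread("pics/side0.png")
print(markstop(t,-.114))
for n,a,b,ang in(("dark",(381.2,234.4),(298.5,238.3),0),("p1",(412.8,233.5),(295,258.5),0),("p2",(448.8,221.5),(303.5,285),0)):
    q=tri(a,b);print(n,q.x.round(4),q.fun.round(1),onz("top",a,.01).round(4))
for n,rc in(("dark",((381.2,234.4),69.2,87.0)),("p1",((412.8,233.5),69.4,86.3)),("p2",((448.8,221.5),69.1,91.2))):
    (u,v),l,an=rc;an=np.radians(an);e=np.array([np.cos(an),np.sin(an)])*l/2
    A=onz("top",(u-e[0],v-e[1]),.01);B=onz("top",(u+e[0],v+e[1]),.01);print(n,"len",np.linalg.norm(A-B).round(4),"yaw",np.arctan2(*(A-B)[1::-1]).round(4))
t40=.698
ux=np.array([np.sin(t40),0,-np.cos(t40)])
p=np.array([.057,-.150,.023]);row(p-.1*ux,t40,0,"pre"); print((R.from_rotvec(ctrl.get_obs()["tool_rot"]).as_matrix()).round(3))
for c in((381,140),(428,139),(191,272)): print(onz("top",c,.03).round(3))
E
```

```text
(np.float64(-0.06336262061960382), np.float64(-0.11545209807886757), np.float64(-0.11500252481710468))
dark [ 0.4605 -0.1725  0.0082] [-0.1 -0.4 -0.4  0. ] [ 0.4594 -0.1724  0.01  ]
p1 [ 0.4615 -0.2629  0.0085] [ 0.   0.2  0.2 -0. ] [ 0.462  -0.2625  0.01  ]
p2 [ 0.4973 -0.3663  0.0076] [-0.1 -0.3 -0.4  0. ] [ 0.4962 -0.3658  0.01  ]
dark len 0.1969 yaw 0.0405
p1 len 0.1974 yaw 0.0466
p2 len 0.1976 yaw -0.0456
pre [-0.5481 -0.5131  0.1314] [-0.1395 -0.6893 -0.378 ] rows 18.3 t 0.1
[[-0.969  0.247 -0.001]
 [ 0.247  0.969 -0.002]
 [ 0.    -0.002 -1.   ]]
[ 0.729 -0.172  0.03 ]
[ 0.731 -0.307  0.03 ]
[0.355 0.362 0.03 ]
```

```bash
python3 jog.py '0 -0.548 -0.513 0.131 -0.1395 -0.689 -0.378;0 -0.548 -0.513 0.131 -0.1395 -0.689 -0.378;0 -0.548 -0.513 0.131 -0.1395 -0.689 -0.378;0 -0.548 -0.513 0.131 -0.1395 -0.689 -0.378;0 -0.548 -0.513 0.131 -0.1395 -0.689 -0.378;0 -0.548 -0.513 0.131 -0.1395 -0.689 -0.378;0 -0.548 -0.513 0.131 -0.1395 -0.689 -0.378;0 -0.548 -0.513 0.131 -0.1395 -0.689 -0.378;0 -0.548 -0.513 0.131 -0.1395 -0.689 -0.378;0 -0.548 -0.513 0.131 -0.1395 -0.689 -0.378;0 -0.548 -0.513 0.131 -0.1395 -0.689 -0.378;0 -0.548 -0.513 0.131 -0.1395 -0.689 -0.378;0 -0.548 -0.513 0.131 -0.1395 -0.689 -0.378;0 -0.548 -0.513 0.131 -0.1395 -0.689 -0.378;0 -0.548 -0.513 0.131 -0.1395 -0.689 -0.378;0 -0.548 -0.513 0.131 -0.1395 -0.689 -0.378;0 -0.548 -0.513 0.131 -0.1395 -0.689 -0.378;0 -0.548 -0.513 0.131 -0.1395 -0.689 -0.378;0 -0.548 -0.513 0.131 -0.1395 -0.689 -0.378;0 -0.548 -0.513 0.131 -0.1395 -0.689 -0.378'
python3 - <<'E'
from meas import *
t40=.698
row([.057,-.150,.023],t40,0,"in")
o=ctrl.get_obs();print(inv(g,o["tool_pos"]),R.from_rotvec(o["tool_rot"]).as_matrix().round(3),o["contact_force"])
E
```

```text
t: 1.77
tool_pos: [0.5599, -0.0312, 0.0994]
tool_rot: [-0.169, 2.44, 0.064]
contact_force: [0.8, 2.0, 0.4]
opening: -0.0004
grip_force: 0.0
in [0.0005 0.0037 0.0992] [-0.0023 -0.0009 -0.0059] rows 2.4 t 1.7667
[-0.00629441 -0.15345523  0.09941606] [[-0.76  -0.139  0.636]
 [-0.105  0.99   0.091]
 [-0.642  0.002 -0.767]] [0.76635695 2.03643337 0.44337956]
```

```bash
python3 jog.py '0 0 0.001 0.03 0 0 0;0 0 0.001 0.06 0 0 0;0 0 0.001 0.085 0 0 0;0 0 0.001 0.099 0 0 0;0 0 0.001 0.099 0 0 0;0 0 0.001 0.099 0 0 0'
python3 - <<'E'
from meas import *
im=ctrl.get_image("top");o=ctrl.get_obs();print(inv(g,o["tool_pos"]).round(4),o["contact_force"].round(2))
cv2.imwrite("pics/a1.png",np.hstack([cv2.resize(i[:,:,::-1],None,fx=5,fy=5,interpolation=2) for i in (im[145:225,225:305],im[145:225,285:365])]))
print(markstop(im,-.115))
cv2.imwrite("pics/a2.png",cv2.resize(np.hstack([im[145:265,230:350],ctrl.get_image("side")[120:240,280:400]])[:,:,::-1],None,fx=3.3,fy=3.3,interpolation=2))
E
```

```text
t: 2.27
tool_pos: [0.6205, -0.0156, 0.0234]
tool_rot: [-0.178, 2.44, 0.068]
contact_force: [-0.5, 0.4, 1.8]
opening: 0.0001
grip_force: 0.0
[ 0.0563 -0.1472  0.0245] [ 0.36 -0.07  0.43]
(np.float64(-0.06330399619410085), np.float64(-0.11577330793366203), np.float64(-0.11487675662962309))
```

View pics/a2.png

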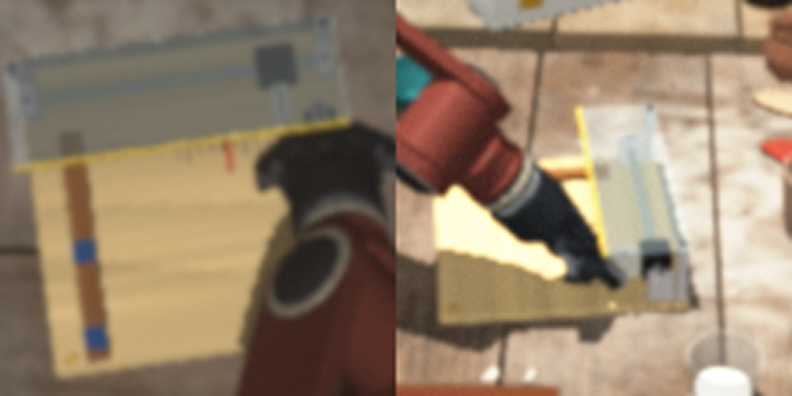

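a2 shows the shut fingertips under the guard at (320,110), right of the tongue at (280,100), clear of the guard and the stop. I'll push part of the way first.

```bash
python3 jog.py '0 0 0.01 0 0 0 0;0 0 0.02 0 0 0 0;0 0 0.03 0 0 0 0;0 0 0.038 0 0 0 0;0 0 0.044 0 0 0 0;0 0 0.044 0 0 0 0;0 0 0.044 0 0 0 0'
python3 - <<'E'
from meas import *
im=ctrl.get_image("top");o=ctrl.get_obs();print(inv(g,o["tool_pos"]).round(4),o["contact_force"].round(2))
for y in(-.1,-.09,-.08):print(markstop(im,y))
E
```

```text
t: 2.95
tool_pos: [0.6157, 0.0263, 0.0266]
tool_rot: [-0.176, 2.434, 0.064]
contact_force: [1.7, -3.1, 0.2]
opening: -0.0001
grip_force: 1.6
[ 0.0573 -0.1047  0.0265] [ 0.45 -3.76  0.73]
(np.float64(-0.038898766102747125), np.float64(-0.08292260032408728), np.float64(-0.08397296962226185))
(np.float64(-0.038898766102747125), np.float64(-0.08292505076610666), np.float64(-0.0835591369775971))
(np.float64(-0.038898766102747125), np.float64(-0.08287783395423094), np.float64(-0.08355913697759712))
```

```bash
python3 jog.py '0 0 0.006 0.001 0 0 0;0 0 0.012 0.001 0 0 0;0 0 0.016 0.001 0 0 0;0 0 0.016 0.001 0 0 0;0 0 0.016 0.001 0 0 0'
python3 - <<'E'
from meas import *
im=ctrl.get_image("top");o=ctrl.get_obs();print(inv(g,o["tool_pos"]).round(4),o["contact_force"].round(2))
print(markstop(im,-.067,.025))
E
python3 jog.py '0 0 -0.004 0 0 0 0;0 0 -0.012 0 0 0 0;0 0 -0.012 0 0 0 0'
python3 - <<'E'
from meas import *
im=ctrl.get_image("top");o=ctrl.get_obs();print(inv(g,o["tool_pos"]).round(4),o["contact_force"].round(2))
print(markstop(im,-.067,.025))
E
```

```text
t: 3.42
tool_pos: [0.6145, 0.042, 0.0258]
tool_rot: [-0.175, 2.434, 0.064]
contact_force: [-1.1, -3.4, 2.6]
opening: 0.0003
grip_force: 2.2
[ 0.0583 -0.0889  0.0258] [-1.07 -4.8   3.95]
(np.float64(-0.06742281879194628), np.float64(-0.06680560673861541), np.float64(-0.06777294017932817))
t: 3.72
tool_pos: [0.6152, 0.0305, 0.024]
tool_rot: [-0.176, 2.438, 0.067]
contact_force: [0.7, 0.1, 0.9]
opening: -0.0004
grip_force: 0.0
[ 0.0572 -0.1001  0.0238] [-0.07  1.16  0.34]
(np.float64(-0.037851488186560235), np.float64(-0.06748615487443899), np.float64(-0.0677829421333953))
```

```bash
python3 jog.py '0 0 0.007 0 0 0 0;0 0 0.011 0 0 0 0;0 0 0.013 0 0 0 0;0 0 0.0145 0 0 0 0;0 0 0.0158 0 0 0 0;0 0 0.0158 0 0 0 0;0 0 0.0158 0 0 0 0'
python3 - <<'E'
from meas import *
o=ctrl.get_obs();print(inv(g,o["tool_pos"]).round(4),o["contact_force"].round(2))
E
python3 jog.py '0 0 -0.004 0 0 0 0;0 0 -0.012 0 0 0 0;0 0 -0.015 -0.02 0 0 0;0 0 -0.015 -0.06 0 0 0;0 0 -0.015 -0.1 0 0 0;0 0 -0.015 -0.13 0 0 0;0 0 -0.015 -0.13 0 0 0'
python3 - <<'E'
from meas import *
im=ctrl.get_image("top");o=ctrl.get_obs();print(inv(g,o["tool_pos"]).round(4),o["contact_force"].round(2))
print(markstop(im,-.063,.025))
cv2.imwrite("pics/a3.png",cv2.resize(im[150:210,225:345,::-1],None,fx=6.5,fy=6.5,interpolation=2))
# rows to above the dark slat: measured in world
sl={"dark":(.460,-.1725,.0405),"p1":(.4618,-.2627,.0466),"p2":(.497,-.366,-.0456)}
x,y,a=sl["dark"]; row(inv(g,[x,y,.10]),0,a-g[2],"dark above")
E
```

```text
t: 4.35
tool_pos: [0.6127, 0.046, 0.0236]
tool_rot: [-0.176, 2.438, 0.065]
contact_force: [-1.0, -6.1, -0.3]
opening: -0.0002
grip_force: 2.8
[ 0.0571 -0.0847  0.0236] [-1.04 -6.05 -0.34]
t: 4.93
tool_pos: [0.5338, 0.0189, 0.1315]
tool_rot: [-0.178, 2.425, 0.062]
contact_force: [0.9, -1.0, 1.5]
opening: -0.0
grip_force: 0.0
[-0.0249 -0.1     0.1287] [-0.17  0.04  0.04]
(np.float64(-0.06334492667459371), np.float64(-0.06343867708904734), np.float64(-0.06364333947206871))
dark above [ 0.0953 -0.1788 -0.0434] [0.0353 0.7074 0.1007] rows 5.7 t 4.9833
```

View pics/a3.png

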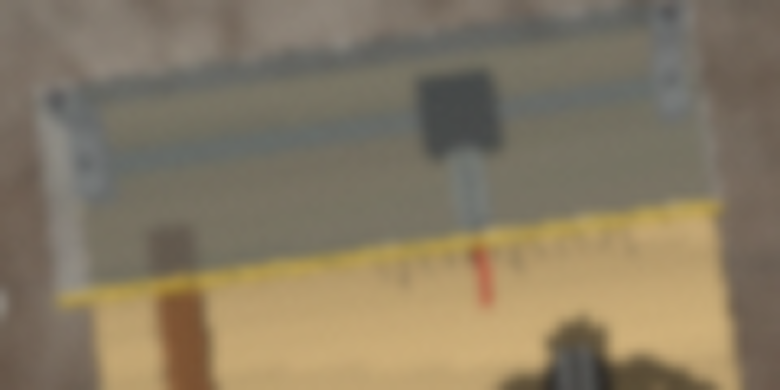

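a3 shows the stop's tongue, with the carriage at (460,115), in line with the red mark at (485,280). It measures 0.1–0.3 mm from the mark, so step 1 is good. Next is the dark slat, grasped 30 mm short of its centre.

```bash
python3 - <<'E'
from meas import *
row(inv(g,[.430,-.1737,.05]),0,.0405-g[2],"dark above")
E
```

```text
dark above [ 0.1505 -0.1756 -0.0248] [0.0353 0.7074 0.1007] rows 5.7 t 4.9833
```

```bash
python3 jog.py '0.05 0.1505 -0.1756 -0.0248 0.0353 0.7074 0.1007;0.05 0.1505 -0.1756 -0.0248 0.0353 0.7074 0.1007;0.05 0.1505 -0.1756 -0.0248 0.0353 0.7074 0.1007;0.05 0.1505 -0.1756 -0.0248 0.0353 0.7074 0.1007;0.05 0.1505 -0.1756 -0.0248 0.0353 0.7074 0.1007;0.05 0.1505 -0.1756 -0.0248 0.0353 0.7074 0.1007;0.05 0.1505 -0.1756 -0.0248 0.0353 0.7074 0.1007;0.05 0.1505 -0.1756 -0.0248 0.0353 0.7074 0.1007;0.05 0.1505 -0.1756 -0.0248 0.0353 0.7074 0.1007'
python3 - <<'E'
from meas import *
row(inv(g,[.430,-.1737,.003]),0,.0405-g[2],"dark")
E
```

```text
t: 5.73
tool_pos: [0.4276, -0.172, 0.0438]
tool_rot: [0.065, -3.13, -0.007]
contact_force: [-0.0, 0.4, -0.4]
opening: 0.0502
grip_force: 0.0
dark [-0.0028 -0.002   0.0408] [ 0.005  -0.011   0.0008] rows 1.0 t 5.7333
```

```bash
python3 jog.py '0.05 -0.002 -0.001 0.02 0 0 0;0.05 -0.002 -0.001 0.035 0 0 0;0.05 -0.002 -0.001 0.04 0 0 0;0.05 -0.002 -0.001 0.04 0 0 0'
python3 - <<'E'
from meas import *
row(inv(g,[.430,-.1737,.003]),0,.0405-g[2],"dark")
E
```

```text
t: 6.07
tool_pos: [0.4283, -0.1721, 0.0038]
tool_rot: [0.066, -3.129, -0.007]
contact_force: [0.7, 0.4, 0.1]
opening: 0.0497
grip_force: 0.0
dark [-0.0017 -0.0016  0.0008] [ 0.0046 -0.0119  0.0015] rows 0.1 t 6.0667
```

```bash
python3 jog.py '0.01 -0.001 -0.0016 0.0008 0.004 -0.011 0;0.01 -0.001 -0.0016 0.0008 0.004 -0.011 0;0.01 -0.001 -0.0016 0.0008 0.004 -0.011 0;0.01 -0.001 -0.0016 0.0008 0.004 -0.011 0;0.01 -0.001 -0.0016 0.0008 0.004 -0.011 0;0.01 -0.001 -0.0016 -0.03 0.004 -0.011 0;0.01 -0.001 -0.0016 -0.06 0.004 -0.011 0;0.01 -0.001 -0.0016 -0.08 0.004 -0.011 0;0.01 -0.001 -0.0016 -0.08 0.004 -0.011 0' 40
python3 - <<'E'
from meas import *
from station import ctrl
im=ctrl.get_image("top");s=ctrl.get_image("side")
cv2.imwrite("pics/a4.png",cv2.resize(np.hstack([im[170:290,330:430],s[170:290,250:350]])[:,:,::-1],None,fx=4,fy=4,interpolation=2))
o=ctrl.get_obs();print(o["tool_pos"],o["tool_rot"])
E
```

```text
t: 6.82
tool_pos: [0.4346, -0.1776, 0.0906]
tool_rot: [-0.064, 3.131, -0.011]
contact_force: [0.2, -0.5, 0.0]
opening: 0.0183
grip_force: 39.3
[ 0.43193475 -0.17601036  0.08602585] [-0.06370411  3.13780791 -0.00424778]
```

View pics/a4.png

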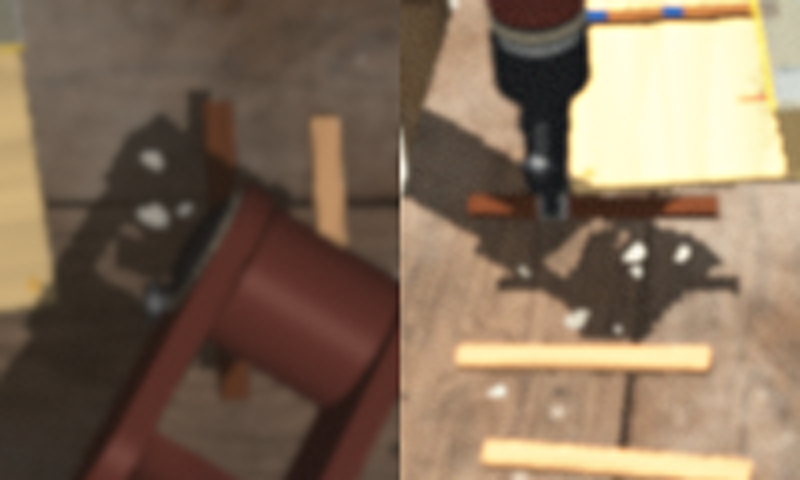

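a4 shows the dark slat gripped level. Its top-view ends are at (219,100) and (233,398), and its side-view ends at (468,205) and (717,207).

```bash
python3 - <<'E'
from meas import *
c=lambda p,o:(np.array(p)+.5)/4-.5+o
f=tri(c((219,101),[330,170]),c((717,206),[150+100,170]-np.array([100,0])));n=tri(c((233,398),[330,170]),c((468,206),[150,170]))
F,N=f.x,n.x;o=ctrl.get_obs();Rm=R.from_rotvec(o["tool_rot"])
C=(F+N)/2;print(F.round(4),N.round(4),np.linalg.norm(F-N).round(4),f.fun.round(1),n.fun.round(1))
yaw=np.arctan2(*(F-N)[1::-1]);M=Rm.as_matrix();ty=np.arctan2(-M[0,1],M[1,1])
print("yaw",yaw.round(4),"tool yaw",ty.round(4));d=C-o["tool_pos"];print("C-tcp",d.round(4))
row([-.095,-.042,.055],0,0,"x") 
E
```

```text
[ 0.5643 -0.1723  0.0906] [ 0.3653 -0.1797  0.0872] 0.1992 [ 0.   0.3  0.4 -0. ] [ 0.1  0.4  0.5 -0. ]
yaw 0.0369 tool yaw 0.0406
C-tcp [0.0329 0.     0.0029]
x [-0.0338  0.2412  0.0305] [-0.0029  0.0029 -0.1044] rows 5.9 t 6.9167
```

```bash
python3 - <<'E'
from meas import *
row([-.115,-.0435,.06],0,0,"x") 
E
```

```text
x [-0.0141  0.2376  0.0254] [-0.0029  0.0029 -0.1044] rows 5.7 t 6.9167
```

```bash
python3 jog.py '0.01 -0.014 0.06 0.01 0 0 -0.04;0.01 -0.014 0.1 0.0254 0 0 -0.104;0.01 -0.014 0.14 0.0254 0 0 -0.104;0.01 -0.014 0.18 0.0254 0 0 -0.104;0.01 -0.014 0.22 0.0254 -0.003 0.003 -0.104;0.01 -0.014 0.2376 0.0254 -0.003 0.003 -0.104;0.01 -0.014 0.2376 0.0254 -0.003 0.003 -0.104;0.01 -0.014 0.2376 0.0254 -0.003 0.003 -0.104;0.01 -0.014 0.2376 0.0254 -0.003 0.003 -0.104'
python3 - <<'E'
from meas import *
row([-.115,-.0435,.017],0,0,"x") 
o=ctrl.get_obs();print(inv(g,o["tool_pos"]).round(4))
E
```

```text
t: 7.67
tool_pos: [0.4347, 0.0621, 0.058]
tool_rot: [0.228, -3.129, -0.002]
contact_force: [0.4, -0.5, -0.6]
opening: 0.018
grip_force: 39.4
x [-0.0018 -0.0005  0.041 ] [ 0.0015 -0.0043  0.0002] rows 1.0 t 7.6667
[-0.1166 -0.043   0.058 ]
```

```bash
python3 jog.py '0.01 -0.0015 -0.0005 0.02 0 -0.003 0;0.01 -0.0015 -0.0005 0.035 0 -0.003 0;0.01 -0.0015 -0.0005 0.041 0 -0.003 0;0.01 -0.0015 -0.0005 0.041 0 -0.003 0;0.01 -0.0015 -0.0005 0.041 0 -0.003 0'
python3 - <<'E'
from meas import *
im=ctrl.get_image("top");s=ctrl.get_image("side")
row([-.0625,-.0435,.0165],0,0,"x") 
o=ctrl.get_obs();print(inv(g,o["tool_pos"]).round(4),o["contact_force"].round(2))
cv2.imwrite("pics/a5.png",cv2.resize(np.hstack([im[150:270,230:350],s[130:250,280:400]])[:,:,::-1],None,fx=3.3,fy=3.3,interpolation=2))
E
```

```text
t: 8.08
tool_pos: [0.4372, 0.0609, 0.0181]
tool_rot: [-0.223, 3.133, 0.002]
contact_force: [-0.1, 0.2, -0.2]
opening: 0.018
grip_force: 42.3
x [-0.0517  0.0009  0.002 ] [ 0.0014  0.0011 -0.002 ] rows 1.2 t 8.1833
[-0.1142 -0.0443  0.0184] [-0.05  0.28 -1.04]
```

View pics/a5.png

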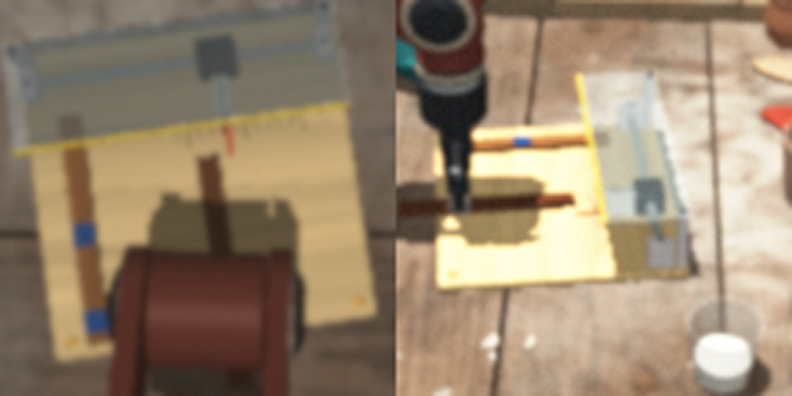

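a5 shows the slat just above the board, with its far end at (207,157) before the guard and left of the tongue's line. I'll check its y before sliding it in.

```bash
cat >> meas.py <<'E'
def darky(im,xs,z=.022,y0=-.044):
    y=np.arange(y0-.022,y0+.022,.0005);return [(x,round(cen(y,-warp(im,"top",np.arange(x-.004,x+.005,.002),y,z).sum(2).mean(0)),4)) for x in xs]
E
python3 - <<'E'
from meas import *
im=cv2.imread("pics/a5.png")  # only for record
im=ctrl.get_image("top");print(darky(im,[-.03,-.02,-.01,0,.008],.0255))
E
```

```text
[(-0.03, np.float64(-0.0427)), (-0.02, np.float64(-0.0423)), (-0.01, np.float64(-0.0431)), (0, np.float64(-0.0435)), (0.008, np.float64(-0.0432))]
```

```bash
python3 jog.py '0.01 -0.012 0 0 0 0 0;0.01 -0.026 0 0 0 0 0;0.01 -0.038 0 0 0 0 0;0.01 -0.047 0 0 0 0 0;0.01 -0.0517 0 0 0 0 0;0.01 -0.0517 0 0 0 0 0;0.01 -0.0517 0 0.001 0 0 0;0.01 -0.0517 0 0.002 0 0 0;0.01 -0.0517 0 0.002 0 0 0'
python3 - <<'E'
from meas import *
im=ctrl.get_image("top")
o=ctrl.get_obs();print(inv(g,o["tool_pos"]).round(4),o["contact_force"].round(2),o["tool_rot"])
print(darky(im,[-.02,0,.01,.02,.045,.055,.065],.022)); print(markstop(im,-.063,.012))
E
```

```text
t: 8.98
tool_pos: [0.488, 0.0695, 0.0169]
tool_rot: [-0.227, 3.133, 0.002]
contact_force: [-1.8, -0.4, 4.0]
opening: 0.018
grip_force: 42.7
[-0.0629 -0.0435  0.0168] [-1.48  0.33  3.45] [-2.27031037e-01  3.13260899e+00  2.30357047e-03]
[(-0.02, np.float64(-0.061)), (0, np.float64(-0.042)), (0.01, np.float64(-0.0422)), (0.02, np.float64(-0.0422)), (0.045, np.float64(-0.0408)), (0.055, np.float64(-0.0419)), (0.065, np.float64(-0.0416))]
(np.float64(-0.0635193704600484), np.float64(-0.0646125500964821), np.float64(-0.06342013888888887))
```

```bash
python3 jog.py '0.01 0 -0.001 0 0 0 0;0.01 0 -0.002 0 0 0 0;0.01 0 -0.002 0 0 0 0;0.035 0 -0.002 0 0 0 0;0.035 0 -0.002 0 0 0 0;0.035 0 -0.002 -0.01 0 0 0;0.035 0 -0.002 -0.04 0 0 0;0.05 0.03 -0.04 -0.065 0 0 0;0.05 0.03 -0.08 -0.065 0 0 0;0.05 0.03 -0.12 -0.065 0 0 0;0.05 0.03 -0.12 -0.065 0 0 0'
python3 - <<'E'
from meas import *
im=ctrl.get_image("top")
print(darky(im,[-.12,-.09,-.06,-.03,0,.02,.045,.055,.065],.022)); print(markstop(im,-.063,.012))
x=np.arange(-.16,-.1,.0005);a=warp(im,"top",x,np.arange(-.048,-.038,.002),.022).sum(2).mean(1);b=a<(a.min()+a.max())/2
print("near end x",x[b].min() if b.any() else None)
p=[.4618,-.2627,.0466]
row(inv(g,[p[0],p[1],.06]),0,p[2]-g[2],"p1")
E
```

```text
t: 9.95
tool_pos: [0.4772, -0.0586, 0.0836]
tool_rot: [-0.22, 3.129, -0.004]
contact_force: [0.9, 0.3, 0.3]
opening: 0.0499
grip_force: 0.0
[(-0.12, np.float64(-0.0459)), (-0.09, np.float64(-0.0453)), (-0.06, np.float64(-0.0453)), (-0.03, np.float64(-0.0453)), (0, np.float64(-0.0446)), (0.02, np.float64(-0.0442)), (0.045, np.float64(-0.0428)), (0.055, np.float64(-0.0435)), (0.065, np.float64(-0.0434))]
(np.float64(-0.0633046331012319), np.float64(-0.06557371259304269), np.float64(-0.06161854879918242))
near end x -0.16
p1 [ 0.0436 -0.2013  0.0228] [-0.0005  0.0035  0.093 ] rows 5.0 t 10.0
```

```bash
python3 jog.py '0.05 0.0436 -0.04 0.0228 0 0.0035 0.093;0.05 0.0436 -0.08 0.0228 0 0.0035 0.093;0.05 0.0436 -0.12 0.0228 0 0.0035 0.093;0.05 0.0436 -0.16 0.0228 0 0.0035 0.093;0.05 0.0436 -0.2013 0.0228 0 0.0035 0.093;0.05 0.0436 -0.2013 0.0228 0 0.0035 0.093;0.05 0.0436 -0.2013 0.0228 0 0.0035 0.093;0.05 0.0436 -0.2013 0.0228 0 0.0035 0.093'
python3 - <<'E'
from meas import *
p=[.4618,-.2627,.0466]
row(inv(g,[p[0],p[1],.003]),0,p[2]-g[2],"p1"); print(ctrl.get_obs()["q"].round(3))
E
```

```text
t: 10.67
tool_pos: [0.4617, -0.2581, 0.0577]
tool_rot: [0.08, -3.137, -0.005]
contact_force: [-0.2, 1.0, 0.1]
opening: 0.0501
grip_force: 0.0
p1 [-0.     -0.0048  0.0547] [ 0.0031 -0.0033  0.0046] rows 1.3 t 10.6667
[-0.651  0.004  1.97   0.     1.172 -2.273]
```

```bash
python3 jog.py '0.05 0 -0.003 0.025 0 0 0.002;0.05 0 -0.004 0.045 0 0 0.002;0.05 0 -0.004 0.054 0 0 0.002;0.05 0 -0.004 0.054 0 0 0.002;0.01 0 -0.004 0.054 0 0 0.002;0.01 0 -0.004 0.054 0 0 0.002;0.01 0 -0.004 0.054 0 0 0.002;0.01 0 -0.004 0.054 0 0 0.002;0.01 0 -0.004 0.03 0 0 0.002;0.01 0 -0.004 0 0 0 0.002;0.01 0 -0.004 -0.03 0 0 0.002;0.01 0 -0.004 -0.03 0 0 0.002;0.01 0 -0.004 -0.03 0 0 0.002' 40
python3 - <<'E'
from meas import *
o=ctrl.get_obs();print(inv(g,o["tool_pos"]).round(4))
im=ctrl.get_image("top");s=ctrl.get_image("side")
cv2.imwrite("pics/a6.png",cv2.resize(np.hstack([im[170:290,360:460],s[190:310,250:350]])[:,:,::-1],None,fx=4,fy=4,interpolation=2))
row([-.035,.0125,.075],0,-np.pi/2,"place")
E
```

```text
t: 11.75
tool_pos: [0.4639, -0.2645, 0.0914]
tool_rot: [-0.078, 3.138, -0.004]
contact_force: [0.1, 0.7, 0.1]
opening: 0.0184
grip_force: 39.2
[-0.135  -0.3705  0.0914]
place [-0.0651  0.3891  0.0133] [-6.0000e-04 -3.5000e-03  1.4753e+00] rows 11.8 t 11.85
```

View pics/a6.png

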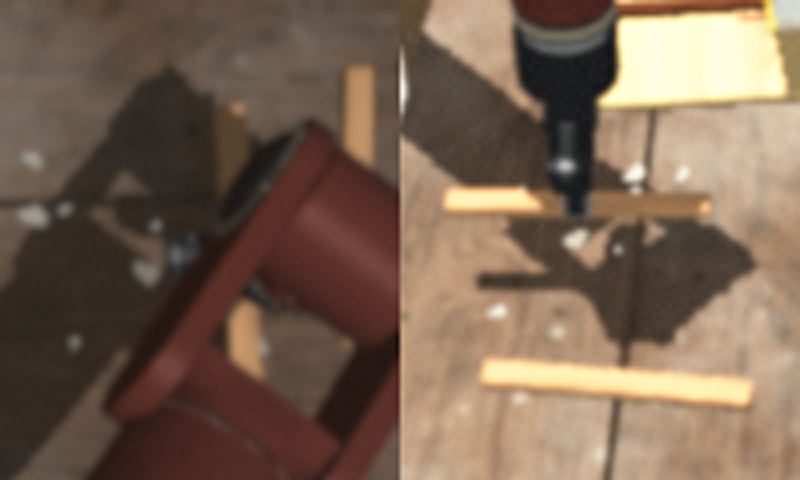

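a6 shows pale slat 1 held level, with ends at 444 and 710 and the gripper at 578, so it is centred. I'll carry it high, rotating as it goes.

```bash
python3 jog.py '0.01 -0.01 0.02 -0.035 0 0 0.125;0.01 -0.065 0.389 -0.035 0 -0.0035 1.475;0.01 -0.065 0.389 -0.035 0 -0.0035 1.475;0.01 -0.065 0.389 -0.035 0 -0.0035 1.475;0.01 -0.065 0.389 -0.035 0 -0.0035 1.475;0.01 -0.065 0.389 -0.035 0 -0.0035 1.475;0.01 -0.065 0.389 -0.035 0 -0.0035 1.475;0.01 -0.065 0.389 -0.035 0 -0.0035 1.475;0.01 -0.065 0.389 -0.035 0 -0.0035 1.475;0.01 -0.065 0.389 -0.035 0 -0.0035 1.475;0.01 -0.065 0.389 -0.035 0 -0.0035 1.475;0.01 -0.065 0.389 -0.035 0 -0.0035 1.475;0.01 -0.065 0.389 -0.035 0 -0.0035 1.475;0.01 -0.065 0.389 -0.035 0 -0.0035 1.475;0.01 -0.065 0.389 -0.035 0 -0.0035 1.475;0.01 -0.065 0.389 -0.035 0 -0.0035 1.475'
python3 - <<'E'
from meas import *
o=ctrl.get_obs();print(inv(g,o["tool_pos"]).round(4),o["q"][5])
row([-.035,.0125,.027],0,-np.pi/2,"place")
E
```

```text
t: 13.18
tool_pos: [0.5072, 0.1281, 0.1224]
tool_rot: [-2.052, -2.378, 0.003]
contact_force: [-0.0, -0.4, 0.2]
opening: 0.0181
grip_force: 39.3
[-0.0354  0.0118  0.1224] -0.04134519942667038
place [0.0008 0.0006 0.0954] [-0.002   0.0007  0.0021] rows 2.3 t 13.1833
```

```bash
python3 jog.py '0.01 0.0005 0.0005 0.03 0 0 0.002;0.01 0.0005 0.0005 0.06 0 0 0.002;0.01 0.0005 0.0005 0.08 0 0 0.002;0.01 0.0005 0.0005 0.09 0 0 0.002;0.01 0.0005 0.0005 0.093 0 0 0.002;0.01 0.0005 0.0005 0.093 0 0 0.002;0.01 0.0005 0.0005 0.093 0 0 0.002'
python3 - <<'E'
from meas import *
o=ctrl.get_obs();print(inv(g,o["tool_pos"]).round(4),o["contact_force"].round(2))
row([-.035,.0125,.026],0,-np.pi/2,"place")
E
```

```text
t: 13.77
tool_pos: [0.5094, 0.1289, 0.0319]
tool_rot: [2.055, 2.373, 0.002]
contact_force: [-0.0, 0.3, -0.1]
opening: 0.0178
grip_force: 39.3
[-0.0331  0.0123  0.0319] [-0.05  0.27 -0.07]
place [ 0.0002 -0.0019  0.0059] [ 0.0021  0.0008 -0.0016] rows 0.1 t 13.7667
```

```bash
python3 jog.py '0.01 0 -0.001 0.003 0 0 0;0.01 0 -0.0015 0.005 0 0 0;0.01 0 -0.0015 0.006 0 0 0;0.01 0 -0.0015 0.006 0 0 0'
python3 - <<'E'
from meas import *
o=ctrl.get_obs();print(inv(g,o["tool_pos"]).round(4),o["contact_force"].round(2))
E
```

```text
t: 14.1
tool_pos: [0.5085, 0.129, 0.0277]
tool_rot: [2.055, 2.373, 0.002]
contact_force: [-4.6, -0.5, 12.1]
opening: 0.0182
grip_force: 40.6
[-0.034   0.0124  0.0277] [-4.56 -0.54 12.05]
```

```bash
python3 jog.py '0.01 0 0 -0.001 0 0 0;0.01 0 0 -0.0015 0 0 0;0.03 0 0 -0.0015 0 0 0;0.035 0 0 -0.0015 0 0 0;0.035 0 0 -0.0015 0 0 0;0.035 0 0 -0.02 0 0 0;0.04 0 0 -0.06 0 0 0;0.05 0 0 -0.08 0 0 0;0.05 0 0 -0.08 0 0 0'
python3 - <<'E'
from meas import *
p=[.497,-.366,-.0456]
o=ctrl.get_obs();print(inv(g,o["tool_pos"]).round(4),o["contact_force"].round(2))
row(inv(g,[p[0],p[1],.06]),0,p[2]-g[2],"p2")
E
```

```text
t: 14.85
tool_pos: [0.5104, 0.1293, 0.1102]
tool_rot: [2.052, 2.37, 0.01]
contact_force: [-0.4, -0.6, 0.8]
opening: 0.05
grip_force: 0.0
[-0.0321  0.0125  0.1102] [-0.42 -0.59  0.78]
p2 [-0.4883 -0.0846  0.0499] [ 0.0073  0.0075 -1.3817] rows 11.9 t 14.85
```

```bash
python3 jog.py '0.05 -0.488 -0.0846 0 0.007 0.007 -1.38;0.05 -0.488 -0.0846 0 0.007 0.007 -1.38;0.05 -0.488 -0.0846 0 0.007 0.007 -1.38;0.05 -0.488 -0.0846 0 0.007 0.007 -1.38;0.05 -0.488 -0.0846 0 0.007 0.007 -1.38;0.05 -0.488 -0.0846 0 0.007 0.007 -1.38;0.05 -0.488 -0.0846 0 0.007 0.007 -1.38;0.05 -0.488 -0.0846 0 0.007 0.007 -1.38;0.05 -0.488 -0.0846 0.05 0.007 0.007 -1.38;0.05 -0.488 -0.0846 0.05 0.007 0.007 -1.38;0.05 -0.488 -0.0846 0.05 0.007 0.007 -1.38;0.05 -0.488 -0.0846 0.05 0.007 0.007 -1.38;0.05 -0.488 -0.0846 0.05 0.007 0.007 -1.38;0.05 -0.488 -0.0846 0.05 0.007 0.007 -1.38;0.05 -0.488 -0.0846 0.05 0.007 0.007 -1.38;0.05 -0.488 -0.0846 0.05 0.007 0.007 -1.38'
python3 - <<'E'
from meas import *
p=[.497,-.366,-.0456]
row(inv(g,[p[0],p[1],.003]),0,p[2]-g[2],"p2")
im=ctrl.get_image("top");s=ctrl.get_image("side")
print(darky(im,[-.12,-.09,-.06,0,.02,.055,.065],.022)); print(markstop(im,-.063,.02))
for y in(-.07,-.02,.02,.05,.09):
    x=np.arange(-.06,-.01,.0005);a=warp(im,"top",x,np.arange(y-.006,y+.007,.003),.032);q=a[...,2].mean(1);print(y,cen(x,-q).round(4),end=" ")
cv2.imwrite("pics/a7.png",cv2.resize(np.hstack([im[150:270,230:350],s[130:250,280:400]])[:,:,::-1],None,fx=3.3,fy=3.3,interpolation=2))
E
```

```text
t: 16.18
tool_pos: [0.4921, -0.3655, 0.0536]
tool_rot: [-0.075, -3.13, -0.001]
contact_force: [-0.1, 0.5, 0.7]
opening: 0.0497
grip_force: 0.0
p2 [-0.0054 -0.0003  0.0505] [ 0.0004 -0.0107 -0.0024] rows 1.2 t 16.1833
[(-0.12, np.float64(-0.0455)), (-0.09, np.float64(-0.0453)), (-0.06, np.float64(-0.0453)), (0, np.float64(-0.0446)), (0.02, np.float64(-0.0442)), (0.055, np.float64(-0.0435)), (0.065, np.float64(-0.0434))]
(np.float64(-0.06331458174421559), np.float64(-0.06502489792482213), np.float64(-0.06295207667731627))
-0.07 -0.028 -0.02 -0.0325 0.02 -0.0349 0.05 -0.0344 0.09 -0.0307
```

View pics/a7.png

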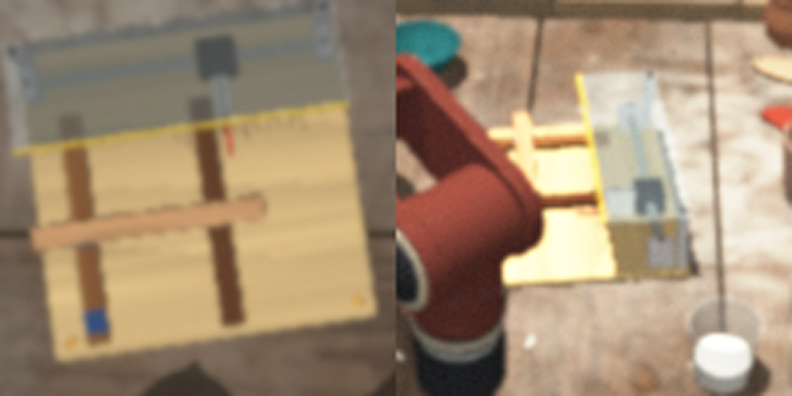

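a7 shows pale slat 1 from (32,240) to (265,206), square over the back stripe and on both supports. The dark slat and stop haven't moved. Next is pale slat 2.

```bash
python3 jog.py '0.05 -0.004 0 0.02 0 -0.008 0;0.05 -0.005 0 0.04 0 -0.008 0;0.05 -0.005 0 0.05 0 -0.008 0;0.05 -0.005 0 0.05 0 -0.008 0;0.01 -0.005 0 0.05 0 -0.008 0;0.01 -0.005 0 0.05 0 -0.008 0;0.01 -0.005 0 0.05 0 -0.008 0;0.01 -0.005 0 0.05 0 -0.008 0;0.01 -0.005 0 0.03 0 -0.008 0;0.01 -0.005 0 0 0 -0.008 0;0.01 -0.005 0 -0.03 0 -0.008 0;0.01 -0.005 0 -0.06 0 -0.008 0;0.01 -0.005 0 -0.06 0 -0.008 0;0.01 -0.005 0 -0.06 0 -0.008 0' 40
python3 - <<'E'
from meas import *
o=ctrl.get_obs();print(inv(g,o["tool_pos"]).round(4))
row([-.110,.0125,.12],0,-np.pi/2,"place")
E
```

```text
t: 17.45
tool_pos: [0.4999, -0.3679, 0.1186]
tool_rot: [0.074, 3.137, -0.01]
contact_force: [0.5, -0.3, -0.8]
opening: 0.0179
grip_force: 39.1
[-0.1143 -0.478   0.1186]
place [ 0.0896  0.4823 -0.0046] [-0.0022  0.0075  1.3783] rows 11.8 t 17.45
```

```bash
python3 jog.py '0.01 0.0896 0.482 -0.004 0 0.007 1.378;0.01 0.0896 0.482 -0.004 0 0.007 1.378;0.01 0.0896 0.482 -0.004 0 0.007 1.378;0.01 0.0896 0.482 -0.004 0 0.007 1.378;0.01 0.0896 0.482 -0.004 0 0.007 1.378;0.01 0.0896 0.482 -0.004 0 0.007 1.378;0.01 0.0896 0.482 -0.004 0 0.007 1.378;0.01 0.0896 0.482 -0.004 0 0.007 1.378;0.01 0.0896 0.482 -0.004 0 0.007 1.378;0.01 0.0896 0.482 -0.004 0 0.007 1.378;0.01 0.0896 0.482 -0.004 0 0.007 1.378;0.01 0.0896 0.482 -0.004 0 0.007 1.378;0.01 0.0896 0.482 -0.004 0 0.007 1.378;0.01 0.0896 0.482 -0.004 0 0.007 1.378;0.01 0.0896 0.482 -0.004 0 0.007 1.378'
python3 - <<'E'
from meas import *
o=ctrl.get_obs();print(inv(g,o["tool_pos"]).round(4))
row([-.110,.0125,.0325],0,-np.pi/2,"place")
E
```

```text
t: 18.7
tool_pos: [0.4304, 0.1201, 0.1168]
tool_rot: [-2.046, -2.374, 0.006]
contact_force: [0.6, -0.4, -0.9]
opening: 0.018
grip_force: 39.2
[-0.1126  0.015   0.1168]
place [-0.0028  0.0032  0.0843] [-0.0079 -0.0034  0.0035] rows 2.0 t 18.7
```

```bash
python3 jog.py '0.01 -0.002 0.0025 0.03 -0.004 -0.002 0.003;0.01 -0.002 0.0025 0.06 -0.004 -0.002 0.003;0.01 -0.002 0.0025 0.075 -0.004 -0.002 0.003;0.01 -0.002 0.0025 0.084 -0.004 -0.002 0.003;0.01 -0.002 0.0025 0.084 -0.004 -0.002 0.003;0.01 -0.002 0.0025 0.084 -0.004 -0.002 0.003'
python3 - <<'E'
from meas import *
o=ctrl.get_obs();print(inv(g,o["tool_pos"]).round(4),o["contact_force"].round(2))
row([-.110,.0125,.027],0,-np.pi/2,"place")
E
```

```text
t: 19.2
tool_pos: [0.434, 0.1172, 0.0341]
tool_rot: [-2.057, -2.371, 0.001]
contact_force: [0.4, 1.2, -0.2]
opening: 0.0181
grip_force: 39.2
[-0.1094  0.0116  0.0341] [ 0.39  1.25 -0.18]
place [ 0.0009 -0.0006  0.0071] [-0.0022 -0.0015 -0.0037] rows 0.2 t 19.2
```

```bash
python3 jog.py '0.01 0 0 0.003 0 0 -0.003;0.01 0 0 0.0055 0 0 -0.003;0.01 0 0 0.0055 0 0 -0.003;0.01 0 0 0.0055 0 0 -0.003'
python3 - <<'E'
from meas import *
o=ctrl.get_obs();print(inv(g,o["tool_pos"]).round(4),o["contact_force"].round(2))
E
```

```text
t: 19.53
tool_pos: [0.4344, 0.118, 0.0293]
tool_rot: [-2.053, -2.376, -0.001]
contact_force: [-0.2, 0.1, 0.2]
opening: 0.0182
grip_force: 39.2
[-0.1089  0.0123  0.0293] [-0.17  0.11  0.19]
```

```bash
python3 jog.py '0.01 0 0 0.001 0 0 0;0.01 0 0 0.002 0 0 0;0.01 0 0 0.002 0 0 0'
python3 - <<'E'
from meas import *
o=ctrl.get_obs();print(inv(g,o["tool_pos"]).round(4),o["contact_force"].round(2))
E
```

```text
t: 19.78
tool_pos: [0.4346, 0.118, 0.0285]
tool_rot: [-2.053, -2.376, 0.0]
contact_force: [-4.9, -0.8, 10.7]
opening: 0.0181
grip_force: 40.4
[-0.1087  0.0123  0.0285] [-4.89 -0.79 10.67]
```

Contact. I'll ease up, release and withdraw to the robot's side, clear of everything.

```bash
python3 jog.py '0.01 0 0 -0.001 0 0 0;0.01 0 0 -0.0012 0 0 0;0.03 0 0 -0.0012 0 0 0;0.035 0 0 -0.0012 0 0 0;0.035 0 0 -0.0012 0 0 0;0.035 0 0 -0.02 0 0 0;0.04 0 0 -0.06 0 0 0;0.05 0 0 -0.1 0 0 0;0.05 -0.04 0 -0.12 0 0 0;0.05 -0.08 0 -0.14 0 0 0;0.05 -0.12 0 -0.14 0 0 0;0.05 -0.16 0 -0.14 0 0 0;0.05 -0.2 0 -0.14 0 0 0;0.05 -0.24 0 -0.14 0 0 0;0.05 -0.28 0 -0.14 0 0 0;0.05 -0.28 0 -0.14 0 0 0;0.05 -0.28 0 -0.14 0 0 0'
python3 - <<'E'
from meas import *
im=ctrl.get_image("top");s=ctrl.get_image("side")
o=ctrl.get_obs();print(o["tool_pos"],o["contact_force"].round(2))
print(darky(im,[-.07,0,.02,.055,.065],.022)); print(markstop(im,-.063,.02),markstop(im,-.063,.025))
for x0 in(-.035,-.11):
  for y in(-.06,-.01,.02,.045,.09):
    x=np.arange(x0-.02,x0+.02,.0005);a=warp(im,"top",x,np.arange(y-.006,y+.007,.003),.032);q=a.sum(2).mean(1);print(y,cen(x,-q).round(4),end=" ")
cv2.imwrite("pics/a8.png",cv2.resize(np.hstack([im[150:270,230:350],s[130:250,280:400]])[:,:,::-1],None,fx=3.3,fy=3.3,interpolation=2))
E
```

```text
t: 21.2
tool_pos: [0.4745, -0.1611, 0.1659]
tool_rot: [-2.057, -2.371, 0.0]
contact_force: [0.1, 0.4, 0.1]
opening: 0.05
grip_force: 0.0
[ 0.47438356 -0.15887028  0.16566372] [ 0.74 -0.26  0.17]
[(-0.07, np.float64(-0.0455)), (0, np.float64(-0.0446)), (0.02, np.float64(-0.0442)), (0.055, np.float64(-0.0436)), (0.065, np.float64(-0.0435))]
(np.float64(-0.06334720184447702), np.float64(-0.06480006389193135), np.float64(-0.06116249999999998)) (np.float64(-0.06334720184447702), np.float64(-0.06480612719992548), np.float64(-0.06326402016383109))
-0.06 -0.0245 -0.01 -0.0266 0.02 -0.0373 0.045 -0.0324 0.09 -0.0283 -0.06 -0.0975 -0.01 -0.0984 0.02 -0.0986 0.045 -0.1036 0.09 -0.099
```

View pics/a8.png

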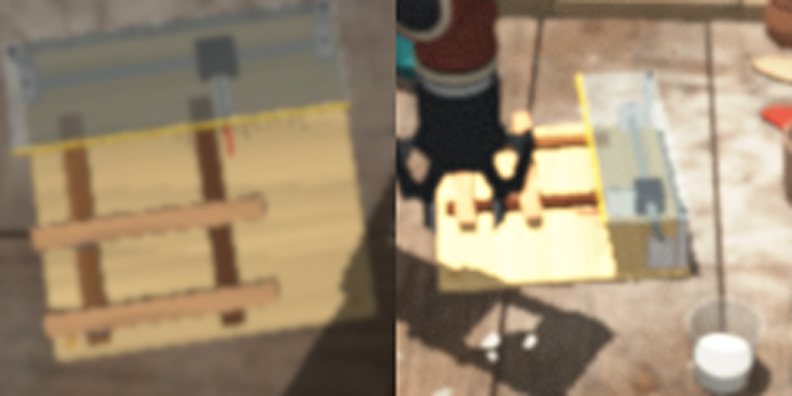

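a8 shows both pale slats across the bearer and the dark slat, with ends near (35,239)–(262,208) and (47,324)–(276,291). The blue stripes are covered. I'll check these numerically, then hand in.

```bash
python3 - <<'E'
from meas import *
c=lambda p:(np.array(p)+.5)/3.3-.5+[230,150]
ok=True
for a,b,x0 in(((35,239),(262,208),-.035),((47,324),(276,291),-.11)):
    A,B=[inv(g,onz("top",c(p),.032)) for p in(a,b)];t=(A[1]-.07)/(A[1]-B[1]);x=A[0]+t*(B[0]-A[0])
    ang=np.arctan2(A[0]-B[0],A[1]-B[1]);print(A.round(4),B.round(4),"x at centre",((A+B)/2)[0].round(4),"ang",ang.round(3))
    ok&=abs((A+B)[0]/2-x0)<.008 and abs(ang)<.06
print(ok)
if ok: print(ctrl.finish_job())
E
```

```text
[-0.034   0.1114  0.032 ] [-0.036  -0.0841  0.032 ] x at centre -0.035 ang 0.01
[-0.1071  0.1106  0.032 ] [-0.1077 -0.0858  0.032 ] x at centre -0.1074 ang 0.003
True
the job is handed in; nothing more can be done
None
```

The job is handed in with no result reported back: by my camera measurements the stop is within about 0.5 mm of the red mark, the dark slat lies parallel about 2 mm from the stop's face, and both pale slats are square over the blue stripes to within 3 mm.

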